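# Show the pepper mill from its slide-lid case

### The arm

A 6-joint arm with a two-finger parallel gripper is mounted at the origin on the work surface. World frame = base frame: x ahead of the robot, y to its left, z up, the work surface at z = 0. Lengths are in m, angles in rad, forces in N, time in s.
With the tool pointing down it reaches from about 0.375 to 0.975 m from the base axis. Payload 3.8 kg.
Tool frame: the origin (TCP) lies at the very end of the fingers, on their centre line; the grasp point (between the pads) lies 19 mm behind it (bot.pinch_z is the distance from the TCP to the grasp point, in m); x points along the fingers, y is the direction in which the jaws open and shut, and the axes are right-handed (so a half turn about x gives the same grasp; the last joint's range is limited). The gripper opens to 85 mm and grips with 20 to 120 N. Pads are 22 mm wide; open, the fingers measure 114 mm over their backs; the gripper's body (76 mm by 85 mm) begins 54 mm behind the grasp point. The pads swing forward as they close: fully open they stand 13 mm farther back than shut.
Start: joints at [1.259, 0.264, 1.604, -0, 1.274, -0.037], TCP at [0.183, 0.65, 0.231] pointing down, gripper open.
Joint ranges: [-2.63, 2.63], [-0.94, 2.18], [0.31, 2.57], [-1.31, 4.45], [0, 2.66], [-2.55, 2.55]. Speed limits (rad/s): [2.57, 2.57, 3.14, 3.14, 3.14, 3.14].

### API

Orientations are given as a rotation vector (axis times angle).
In Python, from workcell import monitor, imaging, finish_job, bot gives the robot as it stands.
- The arm moves only by the tool jog_arm, never from a script. Its argument "rows" is a list of rows, each a list of 7 numbers: the shift along the tool's x, y, z in m, then the turn, a rotation vector about the tool's x, y, z in rad, then the opening in per cent of the stroke, from 0 (shut) to 100 (fully open). A call has 1 to 20 rows; each row is the pose to reach, as a shift and turn from the pose measured when the call began, along the tool's axes at that moment; what a row does not reach only later rows make up. A row lasts 1/10 s, in which the tool goes at most 50 mm and 8.59 degrees, less where a joint would pass 70% of its speed; a pose out of reach is approached as far as the arm can. A call with a gripper value outside its range is refused whole. The fingers move at their own pace and stop on an object; "force" is the grip in N (left out, the last holds). Time passes only in rows, so rows that repeat a pose let the fingers close. It gives the time, the measured TCP pose, the force and the opening at its end, in the units of the state.
- monitor.read_state(): the state, without advancing time (a new reading comes with each control period).
- imaging.read_camera(name): name is "side" or "top" or "wrist"; returns the picture (384x512x3 uint8, blue, green, red); there is no depth.
- imaging.camera_params(name): a dict with "fx", "fy", "cx", "cy" (pixels), "T" (4x4, takes a point from camera to world coordinates); the wrist camera has in their place "T_tool_cam" (4x4, takes a point from camera to tool coordinates, whose origin is the TCP and whose axes are the tool frame's). Camera axes: x right, y down, z forward; pixel columns grow to the right and rows downward; lengths in m; the calibration is good to about 2 mm. A picture is of the moment at which its call begins: read the wrist's pose just before it. camera_params takes no time and is no camera call.
- finish_job(): hands the job in, once; it reports no verdict.
The state is a dict: "time": time; "q": joint angles; "joint_vel": joint speeds; "joint_torque": joint torques, N m; "tool_pos": TCP position; "tcp_rot": TCP orientation; "wrist_force": force on the tool from outside, world axes, zero at the start; "torque": the same for the moment, N m; "width": opening from 0.0 (shut) to 1.0 (fully open).
Only numpy, scipy, OpenCV 4.12 (cv2) and the standard library are available. Lean on these libraries where they do the work, as an engineer would, in place of code of your own. Each camera call takes 0.05 s, during which the arm holds its last target. There are 200 camera calls.

### The job

A customer at the stall wants to see the pepper mill from the boxed pair. Slide the wooden case's lid, which has a knob, fully open, lift the pepper mill (the longer of the two pieces, with the small steel nut on its head) up out of its cradle, turn it upright, head up and foot down, and finish still holding it so in the gripper, steady, with its foot at least 10 cm above the top of the case. Do not put it down or let it go at the end; leave the lid open, the salt shaker in its cradle and the other goods on the table where they are.

Things in the scene. Friction and masses are not known exactly. Their poses are not given: they have to be found in the camera images.
- case: Dark wooden case fixed to the table, 203 (its x) by 244 (its y) by 75.5 mm high; origin at the centre of its underside, z up. Walls 9 mm, floor 8 mm; the +y end wall is only 67.5 mm high, the lid slides out over it. Two turned pieces lie inside along the case's x, heads to +x, feet at x = -80 mm, one in each cradle, either way round.
- cradle_r (a point): Middle of the cradle on the case's -y side, on the axis of the piece that lies there, at the piece's waist: case x = -15, y = -56 mm, 44 mm above the table. The piece rests in V notches of two cross ribs, 34 mm high, at case x = -69 and +26 mm; between the ribs the fingers have 40 mm of free room on each side of the waist and 36 mm of depth below the axis.
- cradle_l (a point): The same for the cradle on the +y side: case x = -15, y = +27 mm, 44 mm above the table.
- lid (a joint): Slide of the case's flat lid (193 by 235 by 5 mm, upper face 73.5 mm above the table, 2 mm below the wall tops). 0 = shut; grows in metres as the lid moves along the case's +y; 0.197 = fully open, at its stop, both cradles uncovered (a 29 mm strip by the +y wall stays covered). Friction about 1.5 N; it stays where it is left; 0.25 kg. It may start up to 30 mm open.
- lid_knob (a point): Middle of the turned wooden knob on the lid, 11 mm above the lid's upper face (84.5 mm above the table). The knob is 20 mm across at its thickest, 22 mm high, on the lid's centre line (case x = 0), at case y = 91 mm when shut, near the edge that leads as the lid opens. Axes as the case.
- pepper_mill: Turned wooden mill, 161 mm long, about 0.24 kg, round about its x axis, which runs from the foot (origin, centre of its end face) to the head; starts lying. Diameters: foot 44 (0 to 23 mm), plain waist 34 (38 to 92 mm), shoulder 40 (100 to 112 mm), domed head 43 (to 147 mm), small steel nut 15 (to 161 mm). Upright: x straight up.
- mill_waist (a point): Point on the pepper mill's axis in the middle of its waist, 65 mm from the foot, near its centre of mass: the place to grip it, across its axis (34 mm wide).
- mill_foot (a point): Centre of the pepper mill's foot face, on its axis.
- salt_shaker: Turned wooden salt shaker of the same shape as the mill up to the shoulder, but only 130 mm long: straight after the shoulder comes a low perforated steel cap. Origin at the centre of its foot, x axis towards its cap. It lies in the other cradle and stays there.
- candlestick: Bystander: brass candlestick, 145 mm high, foot 80 mm across, origin at the centre of its underside; stands beside the case, on its -y side.
- copper_mug: Bystander: copper mug, 76 mm across, 85 mm high, handle on one side, origin at the centre of its underside; stands beyond the case.
- flat_tin: Bystander: closed flat tin, 62 by 92 by 22 mm, origin at the centre of its underside; lies beside the case on its +y side, where the lid passes 46 mm above it.
- enamel_bowl: Bystander: white bowl, 140 mm across, 55 mm high, origin at the centre of its underside.
- stone_jug: Bystander: terracotta jug, 108 mm across, 140 mm high, origin at the centre of its underside.
- coffee_grinder: Bystander: wooden box coffee grinder, 130 by 130 mm, about 220 mm high with its crank, origin at the centre of its underside.
- oil_lamp: Bystander: brass oil lamp with a glass chimney, 96 mm across, 225 mm high, origin at the centre of its underside.

How it is judged:
On the way, in this order (a step that is already met when the one before it is completed fails the run):
1. the lid is slid fully open (value of joint lid above 0.185 m), for 0.2 s.
2. the pepper mill is lifted out of its cradle, clear of the case, in the gripper (height (world z) of mill_waist above 0.115 m and contact force between the fingers and pepper_mill above 1 N and contact force between case and pepper_mill below 0.1 N), for 0.1 s.
At the end, for the whole second after the job is handed in: For the last second the gripper holds the pepper mill (over 1 N, not touching the case), still, head up within 0.4 rad of vertical, foot over 170 mm above the table (94 mm above the case); the lid is over 180 mm of 197 mm open; the salt shaker lies within 15 mm of its start (angle between pepper_mill's own x axis and vertical below 0.4 rad and height (world z) of mill_foot above 0.17 m and contact force between the fingers and pepper_mill above 1 N and contact force between case and pepper_mill below 0.1 N and linear speed of pepper_mill below 0.03 m/s and angular speed of pepper_mill below 0.2 rad/s and value of joint lid above 0.18 m and distance of salt_shaker from where it was at the start of the episode below 0.015 m); the arm keeps its last pose, push and grip.
It fails at once if the salt shaker is taken or shifted out of its place (distance of salt_shaker from where it was at the start of the episode above 0.02 m).
It fails at once if another piece of goods on the table is pushed away or knocked over (distance of any of candlestick, copper_mug, flat_tin, enamel_bowl, stone_jug, coffee_grinder, oil_lamp from where it was at the start of the episode above 0.03 m or angle between any of candlestick, copper_mug, stone_jug, coffee_grinder, oil_lamp's own z axis and vertical above 0.5 rad).
It also fails if it takes over 54 s, if anything falls off the work surface, if the arm or the gripper's body presses on something with over 40 N, if the wrist force passes 120 N, or if a joint passes its speed limit or range.

## Working session

There is one attempt and no reset: what is moved stays moved. The work goes in short steps, Python scripts to look and compute and a tool call to move; the robot and the scene stay as the last step left them, time stands still between calls to the robot, and variables do not carry over. Pictures are saved under pics/ and viewed, about 8 in all and at most 12, crops included, and the job is handed in when it is done.

Besides the shell and the picture viewer there is one more tool, called after "Call:" in YAML: its name, and indented under it one key for each argument. jog_arm: Moves the arm, as the interface text tells. Its arguments: {"type":"object","properties":{"rows":{"type":"array","items":{"type":"array","items":{"type":"number"}}},"force":{"type":"number"}},"required":["rows"]}

```bash
mkdir -p pics; ls; python3 - <<'E'
from workcell import monitor, imaging, bot
import cv2, numpy as np
print(monitor.read_state())
for n in ("top","side"):
    p=imaging.camera_params(n); print(n,p)
    cv2.imwrite(f"pics/{n}0.png",imaging.read_camera(n))
print(imaging.camera_params("wrist"), bot.pinch_z)
E
```

```text
pics
{'time': 0.0, 'q': array([ 1.25907041e+00,  2.64770005e-01,  1.60538084e+00,  2.72565519e-05,
        1.27371875e+00, -3.68679926e-02]), 'joint_vel': array([ 0.00069   , -0.00146312,  0.00111416, -0.00046426,  0.00054051,
       -0.00039547]), 'joint_torque': array([ 1.35926814e-03, -5.15121317e+01, -3.67312539e+01, -5.20009542e-05,
        1.32988935e-02,  3.23374650e-05]), 'tool_pos': array([0.18294672, 0.64896511, 0.229947  ]), 'tcp_rot': array([ 0.21400647,  1.5604269 , -0.21753107]), 'wrist_force': array([ 0.75231903, -0.04662293, -0.11970883]), 'torque': array([ 0.00368621, -0.02775706, -0.02010606]), 'width': 0.9990731671775258}
top {'fx': 455.7336901653089, 'fy': 455.7336901653089, 'cx': 252.38907965006143, 'cy': 199.82619855793118, 'T': array([[-0.02712172, -0.98487647,  0.17112205,  0.22964284],
       [-0.99955582,  0.02460406, -0.01681673,  0.04401288],
       [ 0.0123521 , -0.17150214, -0.98510631,  1.8182554 ],
       [ 0.        ,  0.        ,  0.        ,  1.        ]])}
side {'fx': 376.6857220651995, 'fy': 376.6857220651995, 'cx': 247.9069925816245, 'cy': 186.07824552882795, 'T': array([[ 0.72083732, -0.40367437,  0.56341863, -0.10279028],
       [-0.69273792, -0.44603168,  0.56671855, -0.62389439],
       [ 0.0225328 , -0.79881333, -0.60115683,  0.7665762 ],
       [ 0.        ,  0.        ,  0.        ,  1.        ]])}
{'fx': 327.11351149056435, 'fy': 327.11351149056435, 'cx': 251.28458305610621, 'cy': 195.73055823527477, 'T_tool_cam': array([[ 1.51898361e-03, -2.73438909e-01,  9.61888172e-01,
        -1.43003098e-01],
       [ 9.99998524e-01, -3.56957261e-04, -1.68063962e-03,
        -8.44184182e-04],
       [ 8.02905233e-04,  9.61889305e-01,  2.73437964e-01,
        -6.97042189e-02],
       [ 0.00000000e+00,  0.00000000e+00,  0.00000000e+00,
         1.00000000e+00]])} 0.0187
```

View pics/top0.png

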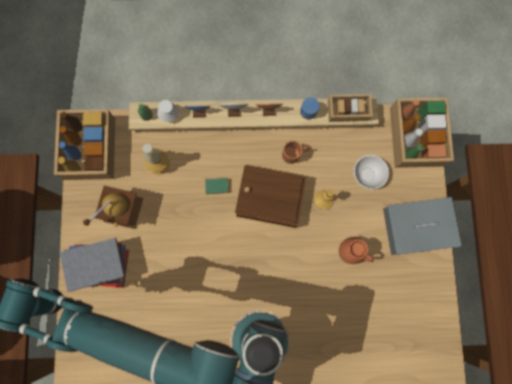

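View pics/side0.png

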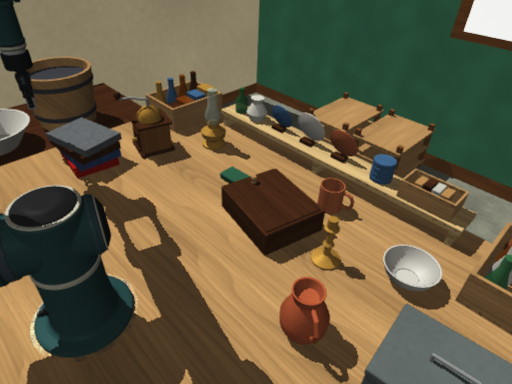

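The top view shows the case at about (270,196), its knob at (249,189) on the left (+y) and the tin at (217,186). The candlestick is at (324,199) and the mug at (293,151). The side view agrees.

```bash
cat > h.py <<'E'
import numpy as np, cv2
from scipy.spatial.transform import Rotation as R
from workcell import monitor, imaging, bot
def cam(n):
    p=imaging.camera_params(n)
    if n=="wrist":
        s=monitor.read_state(); T=np.eye(4); T[:3,:3]=R.from_rotvec(s['tcp_rot']).as_matrix(); T[:3,3]=s['tool_pos']
        p['T']=T@p['T_tool_cam']
    return p
def ray(p,uv,z):
    d=p['T'][:3,:3]@np.array([(uv[0]-p['cx'])/p['fx'],(uv[1]-p['cy'])/p['fy'],1]); o=p['T'][:3,3]
    return o+d*(z-o[2])/d[2]
def proj(p,X):
    c=p['T'][:3,:3].T@(np.asarray(X)-p['T'][:3,3]); return np.array([p['fx']*c[0]/c[2]+p['cx'],p['fy']*c[1]/c[2]+p['cy']])
E
python3 - <<'E'
from h import *
im=cv2.imread('pics/top0.png');p=cam('top')
m=(im.max(2)<105).astype(np.uint8); m[:, :200]=0;m[:,340:]=0;m[:150]=0;m[250:]=0
m=cv2.morphologyEx(m,cv2.MORPH_OPEN,np.ones((3,3)))
cs,_=cv2.findContours(m,0,2); c=max(cs,key=cv2.contourArea)
r=cv2.minAreaRect(c);b=cv2.boxPoints(r);print(r)
for q in b: print(q,ray(p,q,.0755)[:2])
v=cv2.resize(im[145:240,190:345],None,fx=5,fy=5,interpolation=cv2.INTER_CUBIC)
cv2.polylines(v,[((c.reshape(-1,2)-[190,145]+.5)*5).astype(int)],True,(0,255,0),1)
cv2.imwrite('pics/c1.png',v)
E
```

```text
((275.03350830078125, 197.02566528320312), (71.68647003173828, 51.25318145751953), 10.885526657104492)
[234.99571 215.42224] [0.47301396 0.08299005]
[244.67473 165.09128] [0.67175797 0.04083624]
[315.0713  178.62909] [ 0.61055776 -0.23370675]
[305.39227 228.96005] [ 0.41363204 -0.18638752]
```

View pics/c1.png

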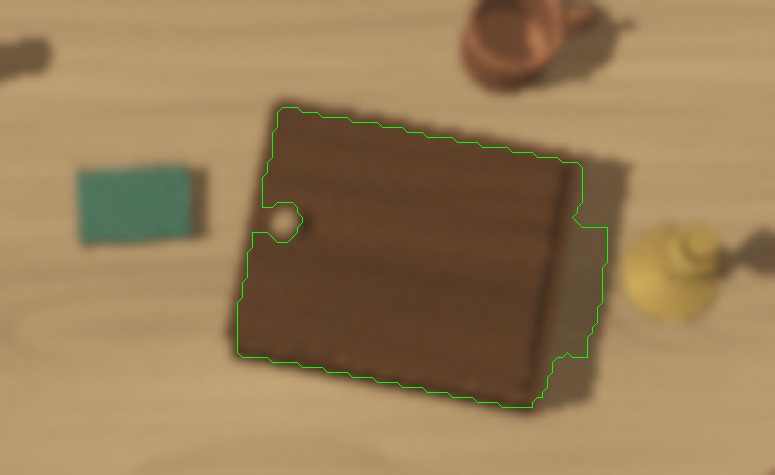

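```bash
python3 - <<'E'
from h import *
p=cam('top')
f=lambda a,z:ray(p,np.array(a)/5+[190-.4,145-.4],z)
tl,bl,br,tr=[f(a,.0755)[:2] for a in((275,103),(233,355),(540,413),(582,157))]
k=f((285,221),.09)[:2]
print(tl,bl,br,tr,k)
print('len',[np.linalg.norm(a-b) for a,b in((tl,bl),(tr,br),(tl,tr),(bl,br))])
ang=lambda a,b:np.arctan2(*(a-b)[::-1])
print('yaw',ang(tl,bl),ang(tr,br),ang(tl,tr)-np.pi/2,ang(bl,br)-np.pi/2)
E
```

```text
[0.67132526 0.04114066] [0.47220433 0.07836278] [ 0.42119597 -0.15669944] [ 0.62197249 -0.19859814] [0.57365973 0.0357075 ]
len [np.float64(0.2025700672168653), np.float64(0.20510171002692174), np.float64(0.24476598495835428), np.float64(0.24053294737754527)]
yaw -0.1847993773873924 -0.20573071658276135 -0.20302433457043656 -0.2136864126445539
```

Call:
jog_arm:
  rows:
    - [-0.05,-0.13,0.135,0,0,0,100]
    - [-0.05,-0.26,0.27,-0.03,0,0,100]
    - [-0.05,-0.522,0.539,-0.072,0,0,100]
    - [-0.05,-0.522,0.539,-0.072,0,0,100]
    - [-0.05,-0.522,0.539,-0.072,0,0,100]
    - [-0.05,-0.522,0.539,-0.072,0,0,100]
    - [-0.05,-0.522,0.539,-0.072,0,0,100]
    - [-0.05,-0.522,0.539,-0.072,0,0,100]
    - [-0.05,-0.522,0.539,-0.072,0,0,100]
    - [-0.05,-0.522,0.539,-0.072,0,0,100]
    - [-0.05,-0.522,0.539,-0.072,0,0,100]
    - [-0.05,-0.522,0.539,-0.072,0,0,100]
    - [-0.05,-0.522,0.539,-0.072,0,0,100]
    - [-0.05,-0.522,0.539,-0.072,0,0,100]
    - [-0.05,-0.522,0.539,-0.072,0,0,100]
    - [-0.05,-0.522,0.539,-0.072,0,0,100]
    - [-0.05,-0.522,0.539,-0.072,0,0,100]
    - [-0.05,-0.522,0.539,-0.072,0,0,100]
    - [-0.05,-0.522,0.539,-0.072,0,0,100]
    - [-0.05,-0.522,0.539,-0.072,0,0,100]

```text
time: 2.1
tool_pos: [0.5595, 0.0019, 0.2811]
tcp_rot: [0.156, 1.566, -0.159]
wrist_force: [0.4, 0.3, 0.8]
width: 1.003
```

```bash
python3 - <<'E'
from h import *
s=monitor.read_state();print(s['tool_pos'],s['q'],s['time']);np.save('pw1.npy',cam('wrist')['T'])
cv2.imwrite('pics/w1.png',imaging.read_camera('wrist'))
print(R.from_rotvec(s['tcp_rot']).as_matrix().round(3))
E
```

```text
[0.5595325  0.00186613 0.2810936 ] [-0.04006324  0.01827154  1.7906594  -0.00184846  1.33334415 -1.40972874] 2.1
[[-0.001  0.199  0.98 ]
 [-0.002  0.98  -0.199]
 [-1.    -0.002 -0.   ]]
```

View pics/w1.png

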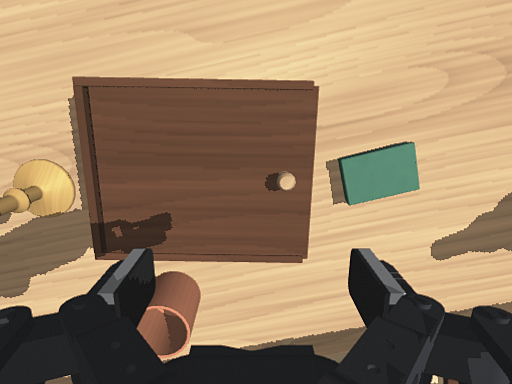

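The wrist view shows the case corners at about (73,78), (314,81), (304,263) and (95,262). The knob top is at (287,181), and the lid edge stands slightly proud at (318,87). Image right is +y and down is +x.

```bash
python3 - <<'E'
from h import *
p=imaging.camera_params('wrist'); p['T']=np.load('pw1.npy')
im=cv2.imread('pics/w1.png')
a,d=[ray(p,u,.0755)[:2] for u in((73,77.5),(95,262))]
b,c=[ray(p,u,.0755)[:2] for u in((314,81),(304,263))]
k=ray(p,(287.5,181),.0955)[:2]
print(a,b,c,d,k)
ang=lambda a,b:np.arctan2(*(a-b)[::-1])
print('yaw',ang(d,a),ang(c,b),ang(b,a)-np.pi/2,ang(c,d)-np.pi/2)
print([np.linalg.norm(i-j) for i,j in((d,a),(c,b),(b,a),(c,d))])
yaw=np.mean([ang(d,a),ang(b,a)-np.pi/2,ang(c,d)-np.pi/2]);ex=np.array([np.cos(yaw),np.sin(yaw)]);ey=np.array([-ex[1],ex[0]])
m=(a+d)/2; C=m+ey*.122; print('C',C,'mean',(a+b+c+d)/4,'yaw',yaw,'knob in case',(k-C)@ex,(k-C)@ey)
E
```

```text
[ 0.43084778 -0.15682476] [0.48271358 0.08019342] [0.68069234 0.03855849] [ 0.63060622 -0.20229794] [0.57421897 0.03521339]
yaw -0.2238266142932817 -0.20727951611151083 -0.21543046538867494 -0.205028066419654
[np.float64(0.20486884526073718), np.float64(0.202309306781356), np.float64(0.24262662841666582), np.float64(0.2460090223622997)]
C [ 0.55672698 -0.06036403] mean [ 0.55621498 -0.0600927 ] yaw -0.21476171536720354 knob in case -0.003278803603326684 0.09710954388535678
```

Call:
jog_arm:
  rows:
    - [0.05,0.018,0.004,-0.01,0,0,60]
    - [0.09,0.036,0.0075,-0.01,0,0,60]
    - [0.13,0.036,0.0075,-0.01,0,0,60]
    - [0.165,0.036,0.0075,-0.01,0,0,60]
    - [0.185,0.036,0.0075,-0.01,0,0,60]
    - [0.196,0.036,0.0075,-0.01,0,0,60]
    - [0.202,0.036,0.0075,-0.01,0,0,60]
    - [0.202,0.036,0.0075,-0.01,0,0,60]
    - [0.202,0.036,0.0075,-0.01,0,0,60]
    - [0.202,0.036,0.0075,-0.01,0,0,60]
  force: 25

```text
time: 3.15
tool_pos: [0.5754, 0.0352, 0.0808]
tcp_rot: [0.149, 1.563, -0.151]
wrist_force: [0.4, -0.3, -1.0]
width: 0.598
```

Call:
jog_arm:
  rows:
    - [0,0,0,0,0,0,0]
    - [0,0,0,0,0,0,0]
    - [0,0,0,0,0,0,0]
    - [0,0,0,0,0,0,0]
    - [0,0,0,0,0,0,0]
    - [0,0,0,0,0,0,0]
    - [0,0,0,0,0,0,0]
    - [0,0,0,0,0,0,0]
    - [0,0,0,0,0,0,0]
    - [0,0,0,0,0,0,0]
  force: 25

```text
time: 4.15
tool_pos: [0.5762, 0.0351, 0.0819]
tcp_rot: [0.149, 1.561, -0.151]
wrist_force: [-0.6, 0.5, 6.1]
width: 0.212
```

Call:
jog_arm:
  rows:
    - [0,0.008,0.0002,0.01,0,0,0]
    - [0,0.025,0.0005,0.02,0,0,0]
    - [0,0.045,0.0008,0.02,0,0,0]
    - [0,0.065,0.0011,0.02,0,0,0]
    - [0,0.085,0.0015,0.02,0,0,0]
    - [0,0.105,0.0019,0.02,0,0,0]
    - [0,0.125,0.0022,0.02,0,0,0]
    - [0,0.145,0.0026,0.02,0,0,0]
    - [0,0.16,0.0029,0.02,0,0,0]
    - [0,0.172,0.0031,0.02,0,0,0]
    - [0,0.18,0.0032,0.02,0,0,0]
    - [0,0.185,0.0033,0.02,0,0,0]
    - [0,0.189,0.0034,0.02,0,0,0]
    - [0,0.189,0.0034,0.02,0,0,0]
    - [0,0.189,0.0034,0.02,0,0,0]
    - [0,0.189,0.0034,0.02,0,0,0]

```text
time: 5.75
tool_pos: [0.6172, 0.2214, 0.0821]
tcp_rot: [0.166, 1.557, -0.165]
wrist_force: [5.8, 0.6, -0.8]
width: 0.208
```

Call:
jog_arm:
  rows:
    - [0,0.002,0,0,0,0,0]
    - [0,0.004,0,0,0,0,0]
    - [0,0.006,0,0,0,0,0]
    - [0,0.006,0,0,0,0,0]
    - [0,0.006,0,0,0,0,0]

```text
time: 6.25
tool_pos: [0.6174, 0.2221, 0.0819]
tcp_rot: [0.157, 1.56, -0.172]
wrist_force: [-0.7, -17.9, 6.7]
width: 0.21
```

Call:
jog_arm:
  rows:
    - [0,-0.002,0,0,0,0,60]
    - [0,-0.002,0,0,0,0,60]
    - [0,-0.002,0,0,0,0,60]
    - [0,-0.002,0,0,0,0,60]
    - [-0.03,-0.002,0,0,0,0,60]
    - [-0.08,-0.002,0,0,0,0,60]
    - [-0.13,-0.03,0,0,0,0,60]
    - [-0.18,-0.07,-0.02,0,0,0,60]
    - [-0.2,-0.12,-0.02,0,0,0,60]
    - [-0.2,-0.17,-0.02,0,0,0,60]
    - [-0.2,-0.22,-0.02,0,0,0,60]
    - [-0.2,-0.25,-0.02,0,0,0,60]
    - [-0.2,-0.25,-0.02,0,0,0,60]
    - [-0.2,-0.25,-0.02,0,0,0,60]
    - [-0.2,-0.25,-0.02,0,0,0,60]

```text
time: 7.75
tool_pos: [0.5452, -0.0152, 0.2838]
tcp_rot: [0.158, 1.56, -0.171]
wrist_force: [0.5, 0.7, -0.6]
width: 0.603
```

```bash
python3 - <<'E'
from h import *
s=monitor.read_state();print(s['tool_pos'],s['q'],s['time']);np.save('pw2.npy',cam('wrist')['T'])
cv2.imwrite('pics/w2.png',imaging.read_camera('wrist'))
print(R.from_rotvec(s['tcp_rot']).as_matrix().round(3))
E
```

```text
[ 0.54519592 -0.01517875  0.28381133] [-0.06816373 -0.01380861  1.81789358 -0.00861033  1.33321725 -1.42777707] 7.75
[[ 0.004  0.208  0.978]
 [-0.009  0.978 -0.208]
 [-1.    -0.008  0.005]]
```

View pics/w2.png

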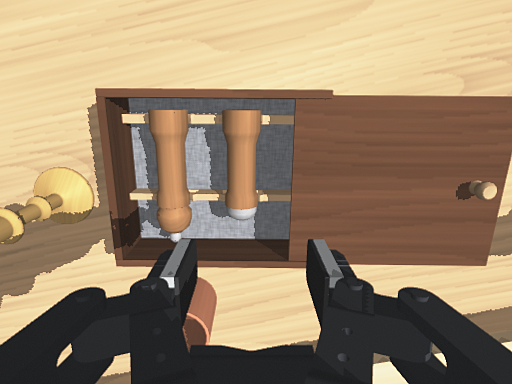

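The lid is open. The mill, with its head and nut at (176,237), lies in the -y cradle and the salt shaker lies in the +y one.

```bash
python3 - <<'E'
from h import *
p=imaging.camera_params('wrist'); p['T']=np.load('pw2.npy')
im=cv2.imread('pics/w2.png')
hsv=cv2.cvtColor(im,cv2.COLOR_BGR2HSV)
m=((hsv[...,1]>110)&(hsv[...,2]>120)).astype(np.uint8)
ax=[]
for v in range(112,225,6):
    xs=np.where(m[v,140:205])[0]+140
    e=ray(p,(xs.mean(),v),.044)
    print(v,xs.min(),xs.max(),len(xs),e[:2].round(4)); ax.append(e[:2])
yaw=-.212;C=np.array([.5567,-.0604]);ex=np.array([np.cos(yaw),np.sin(yaw)]);ey=np.array([-ex[1],ex[0]])
W=C-.015*ex-.056*ey;print('waist pred',W,proj(p,[*W,.044]),'nut',ray(p,(176,242),.044),'pred nut end',W+.096*ex,'foot',W-.065*ex,ray(p,(168,110),.066))
b,d=[ray(p,u,.0755)[:2] for u in((97,89),(118,266))];print(b,d,(b+d)/2+.122*ey)
E
```

```text
112 152 186 35 [ 0.4679 -0.0976]
118 152 187 36 [ 0.4745 -0.0989]
124 152 187 36 [ 0.4809 -0.1008]
130 152 187 36 [ 0.4874 -0.1027]
136 156 185 30 [ 0.4943 -0.1034]
142 158 183 26 [ 0.5009 -0.1053]
148 158 183 26 [ 0.5077 -0.1072]
154 158 184 27 [ 0.5146 -0.1086]
160 159 184 26 [ 0.5216 -0.11  ]
166 159 184 26 [ 0.5285 -0.112 ]
172 159 185 27 [ 0.5356 -0.1134]
178 160 185 26 [ 0.5428 -0.1148]
184 160 185 26 [ 0.55   -0.1169]
190 160 187 28 [ 0.5575 -0.1177]
196 159 189 31 [ 0.5649 -0.1192]
202 159 188 30 [ 0.5722 -0.1219]
208 161 189 29 [ 0.5801 -0.1222]
214 160 190 31 [ 0.5876 -0.1243]
220 160 189 30 [ 0.5951 -0.1271]
waist pred [ 0.53025255 -0.11199004] [171.88888718 167.42269017] nut [ 0.62424876 -0.13334183  0.044     ] pred nut end [ 0.6241033  -0.13218993] foot [ 0.46670777 -0.09831303] [ 0.46619654 -0.09251247  0.066     ]
[ 0.43122003 -0.15561734] [ 0.62792106 -0.19891816] [ 0.55524124 -0.05799908]
```

Call:
jog_arm:
  rows:
    - [0.02,-0.04,0.002,0,0,0,65]
    - [0.05,-0.08,0.004,0,0,0,65]
    - [0.09,-0.0958,0.004,0,0,0,65]
    - [0.13,-0.0958,0.004,0,0,0,65]
    - [0.165,-0.0958,0.004,0,0,0,65]
    - [0.19,-0.0958,0.004,0,0,0,65]
    - [0.21,-0.0958,0.004,0,0,0,65]
    - [0.23,-0.0958,0.004,0,0,0,65]
    - [0.245,-0.0958,0.004,0,0,0,65]
    - [0.255,-0.0958,0.004,0,0,0,65]
    - [0.26,-0.0958,0.004,0,0,0,65]
    - [0.26,-0.0958,0.004,0,0,0,65]
    - [0.26,-0.0958,0.004,0,0,0,65]

```text
time: 9.1
tool_pos: [0.5311, -0.1117, 0.0252]
tcp_rot: [0.156, 1.559, -0.17]
wrist_force: [-0.8, -0.5, -0.1]
width: 0.65
```

Call:
jog_arm:
  rows:
    - [0,0,0,0,0,0,20]
    - [0,0,0,0,0,0,20]
    - [0,0,0,0,0,0,20]
    - [0,0,0,0,0,0,20]
    - [0,0,0,0,0,0,20]
    - [0,0,0,0,0,0,20]
    - [0,0,0,0,0,0,20]
    - [0,0,0,0,0,0,20]
  force: 60

```text
time: 9.9
tool_pos: [0.5319, -0.1118, 0.0262]
tcp_rot: [0.157, 1.557, -0.17]
wrist_force: [-0.7, 1.5, 5.9]
width: 0.377
```

Call:
jog_arm:
  rows:
    - [-0.01,0,0,0,0,0,20]
    - [-0.025,0,0,0,0,0,20]
    - [-0.045,0,0,0,0,0,20]
    - [-0.07,0,0,0,0,0,20]
    - [-0.095,0,0,0,0,0,20]
    - [-0.12,0,0,0,0,0,20]
    - [-0.15,0,0,0,0,0,20]
    - [-0.185,0,0,0,0,0,20]
    - [-0.22,0,0,0,0,0,20]
    - [-0.26,0,0,0,0,0,20]
    - [-0.3,0,0,0,0,0,20]
    - [-0.32,0,0,0,0,0,20]
    - [-0.32,0,0,0,0,0,20]
    - [-0.32,0,0,0,0,0,20]

```text
time: 11.3
tool_pos: [0.5293, -0.1088, 0.346]
tcp_rot: [0.156, 1.557, -0.17]
wrist_force: [-0.4, 0.4, -3.3]
width: 0.378
```

```bash
python3 - <<'E'
from h import *
s=monitor.read_state();print(s['tool_pos'],s['q'],s['time'],s['width'],s['wrist_force'])
cv2.imwrite('pics/w3.png',imaging.read_camera('wrist'))
print(R.from_rotvec(s['tcp_rot']).as_matrix().round(3))
E
```

```text
[ 0.52930151 -0.10879661  0.34601251] [-0.24390786 -0.04890158  1.74028095 -0.00769113  1.44154118 -1.6054817 ] 11.3 0.37764205309745985 [-0.38913886  0.39977226 -3.26420209]
[[ 0.007  0.207  0.978]
 [-0.009  0.978 -0.207]
 [-1.    -0.008  0.008]]
```

View pics/w3.png

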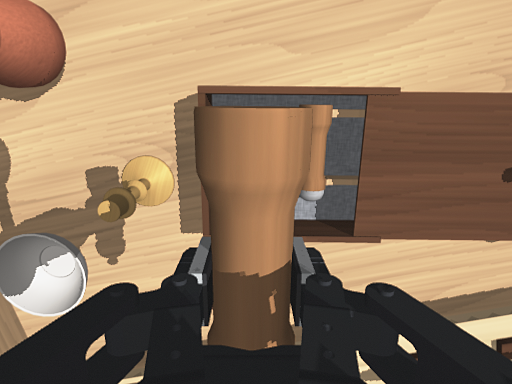

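The mill is held at its waist (about 32 mm opening), and the shaker is still in its cradle. Next I raise the arm, then tilt the tool to horizontal so that the head points up.

Call:
jog_arm:
  rows:
    - [-0.015,0,0,0,0,0,20]
    - [-0.045,0,-0.005,0,0,0,20]
    - [-0.08,0,-0.015,0,0,0,20]
    - [-0.12,0,-0.025,0,0,0,20]
    - [-0.16,0,-0.035,0,0,0,20]
    - [-0.2,0,-0.04,0,0,0,20]
    - [-0.23,0,-0.04,0,0,0,20]
    - [-0.25,0,-0.04,0,0,0,20]
    - [-0.25,0,-0.04,0,0,0,20]
    - [-0.25,0,-0.04,0,0,0,20]

```text
time: 12.35
tool_pos: [0.4887, -0.0982, 0.5933]
tcp_rot: [0.157, 1.561, -0.17]
wrist_force: [0.1, 0.3, -3.0]
width: 0.38
```

Call:
jog_arm:
  rows:
    - [-0.001,0,0.028,0,-0.1,0,20]
    - [-0.006,0,0.056,0,-0.2,0,20]
    - [-0.013,0,0.083,0,-0.3,0,20]
    - [-0.022,0,0.109,0,-0.4,0,20]
    - [-0.034,0,0.134,0,-0.5,0,20]
    - [-0.049,0,0.158,0,-0.6,0,20]
    - [-0.066,0,0.18,0,-0.7,0,20]
    - [-0.085,0,0.2,0,-0.8,0,20]
    - [-0.106,0,0.219,0,-0.9,0,20]
    - [-0.129,0,0.236,0,-1.0,0,20]
    - [-0.153,0,0.25,0,-1.1,0,20]
    - [-0.179,0,0.261,0,-1.2,0,20]
    - [-0.205,0,0.27,0,-1.3,0,20]
    - [-0.232,0,0.276,0,-1.4,0,20]
    - [-0.26,0,0.279,0,-1.5,0,20]
    - [-0.28,0,0.28,0,-1.57,0,20]
    - [-0.28,0,0.28,0,-1.57,0,20]
    - [-0.28,0,0.28,0,-1.57,0,20]
    - [-0.28,0,0.28,0,-1.57,0,20]
    - [-0.28,0,0.28,0,-1.57,0,20]

```text
time: 14.35
tool_pos: [0.7623, -0.1538, 0.8728]
tcp_rot: [-0.008, 0.0, -0.208]
wrist_force: [-0.3, 0.5, -2.8]
width: 0.381
```

```bash
python3 - <<'E'
from h import *
s=monitor.read_state();print(s['tool_pos'],s['q'],s['time'],s['width'],s['wrist_force'],abs(s['joint_vel']).max())
a=imaging.read_camera('wrist'); b=imaging.read_camera('side')
cv2.imwrite('pics/ws4.png',np.hstack([cv2.resize(a,(400,300)),cv2.resize(b,(400,300))]))
cv2.imwrite('pics/t4.png',imaging.read_camera('top'))
print(R.from_rotvec(s['tcp_rot']).as_matrix().round(3))
E
```

```text
[ 0.76233749 -0.1537528   0.87284361] [-0.24960955 -0.24302405  1.59090033  0.18635379  0.22589769 -1.76024611] 14.35 0.3813483931039707 [-0.33446215  0.50106062 -2.82984736] 0.00940671986747975
[[ 0.978  0.207  0.001]
 [-0.207  0.978  0.008]
 [ 0.001 -0.008  1.   ]]
```

View pics/ws4.png

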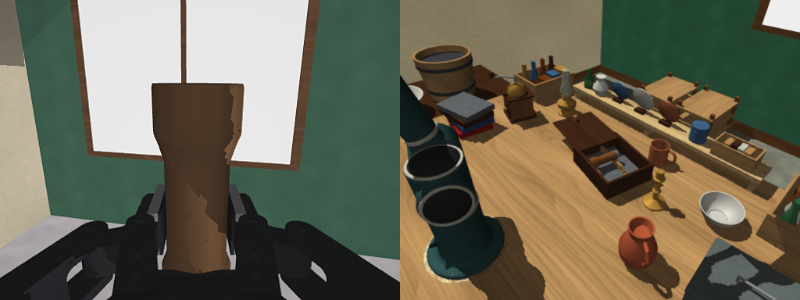

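View pics/t4.png

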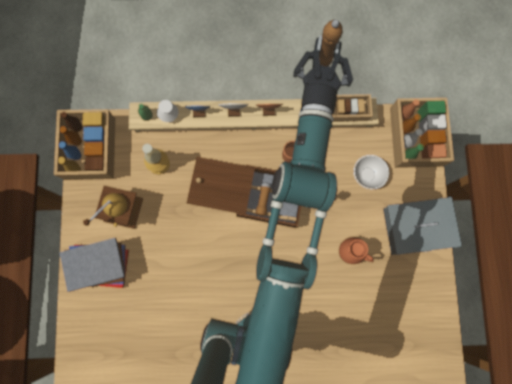

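The wrist picture is upside down now, because image down is world up. The mill's wide foot is at the image top, so it points down, and the pose in the jaws has not changed. The top view shows the nut uppermost at (333,24), the lid open with its knob at (199,181), and the shaker at (263,200). The goods stand where they were.

```bash
python3 -c "
from workcell import finish_job
print(finish_job())"
```

```text
the job is handed in; nothing more can be done
None
```

I slid the lid open to its stop (about 18 N of push-back there). I then gripped the pepper mill by its waist at 60 N, lifted it out and turned it upright. The job is handed in at about 14.5 s with the arm still holding the mill; no verdict is reported.

- **Mill:** The last checks showed the tool axis within 0.01 rad of level, so the mill stands head up. The TCP is at z = 0.87 m, which puts the foot at about 0.81 m. The jaws read 38 % (about 32 mm on the 34 mm waist), and the joints were nearly still (0.009 rad/s or less).
- **Scene:** In the last pictures the lid is open and the salt shaker lies in its cradle. The other goods look to be where they started, though I judged that by eye and did not measure it.
- **Disagreement:** The top and wrist cameras put the case about 10 mm apart along x. I used the wrist view because the knob position fitted it better. The later pictures of the mill matched the waist position worked out from it.

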